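# Stow the core slicer and snap its cassette cover on

## Robot

A 6-joint arm with a two-finger parallel gripper is mounted at the origin on the work surface. World frame = base frame: x ahead of the robot, y to its left, z up, the work surface at z = 0. Lengths are in mm, angles in rad, forces in N, time in s.
With the tool pointing down it reaches from about 400 to 825 mm from the base axis. Payload 7 kg.
Tool frame: the origin (TCP) lies at the very end of the fingers, on their centre line; the grasp point (between the pads) lies 19 mm behind it; z points along the fingers, y is the line along which they close (so a half turn about z gives the same grasp; the last joint's range is limited). The gripper opens to 88 mm and grips with 3 to 60 N. Pads are 19 mm wide; open, the fingers measure 130 mm over their backs; the gripper's body (78 mm by 193 mm) begins 47 mm behind the grasp point.
Start: joints at [1.467, 0.359, 0.012, 0, -1.224, -0.288], TCP at [257.757, 623.824, 226.561] pointing down, gripper open.
Joint ranges: [-3.07, 3.07], [-1.43, 2.12], [-1.02, 1.25], [-3.03, 1.67], [-3.05, -0], [-3.03, 3.03]. Speed limits (rad/s): [2.39, 2.39, 3.01, 3.14, 3.14, 3.14].

## Interface

Orientations are given as a unit quaternion [x, y, z, w].
In Python, from plant import bot gives the robot as it stands. Calls block until the motion is done:
- bot.move_ptp(position, orientation): joint-space move of the TCP to a pose.
- bot.line_to(position, velocity=150, ori=None): straight line of the TCP; ori=None keeps the orientation; velocity is the mean speed in mm/s.
- bot.move_joints(angles): joint-space move.
- bot.move_gripper(opening, force=None): finger opening in mm; force is the grip in N (None keeps the last); returns when the fingers have stopped.
- bot.pause(seconds).
- bot.solve_ik(position, orientation): joint angles nearest the present ones, or None.
- bot.read_state(): the state.
- bot.camera(name): name is "side" or "top"; returns the picture (480x640x3 uint8, red, green, blue); there is no depth.
- bot.get_calibration(name): a dict with "fx", "fy", "cx", "cy" (pixels), "view" (4x4, takes a point from world to camera coordinates). Camera axes: x right, y up, looking along -z (the intrinsics and any distortion apply to the point x, -y, -z); pixel columns grow to the right and rows downward; lengths in mm; the calibration is good to about 2 mm. A picture is of the moment at which its call begins. get_calibration takes no time and is no camera call.
A pose or a line that the arm cannot do raises bot.Unreachable and nothing moves.
- bot.close_job(): hands the job in; it is judged then, once.
The state is a dict: "t": time; "joint_pos": joint angles; "qvel": joint speeds; "tau": joint torques, N m; "tcp_pos": TCP position; "eef_rot": TCP orientation; "contact_force": force on the tool from outside, world axes, zero at the start; "moment": the same for the moment, N m; "width": finger opening in mm; "finger_force": force on a finger pad.
Only numpy, scipy, OpenCV 4.12 (cv2) and the standard library are available. Lean on these libraries where they do the work, as an engineer would, in place of code of your own. Each camera call takes 0.05 s, during which the arm holds its last target. There are 200 camera calls.

## Task

Take the blue-gripped core slicer from the draining rack, slide it edgewise all the way down into the slot of the grey cassette and let go of it; then fit the white clip cover over it and press it down until both orange clips snap over its lugs and it sits fully home. Keep the gripper pressing straight down on the snapped cover with about 10 N and finish like that, still pressing, not letting go. Leave the red slicer and everything else on the bench where it is.

Things in the scene. Friction and masses are not known exactly. Their poses are not given: they have to be found in the camera images.
- cassette: Grey slicer cassette fixed to the bench, yaw within 0.4 rad. Origin: centre of its underside; x along the slot, z up. Foot 176 x 74 x 10 mm; a step 112 x 66 mm up to z = 38; slotted core 96 x 40 mm (99 x 45 over its guide ribs), top at z = 60. Slot in the middle: 87 (x) x 8 (y) mm, floor at z = 13, mouth bevelled 4 mm. Orange spring clip at each end: x = 59.5 to 75, flared top at z = 65.
- slot_mouth (a point): Centre of the slot's mouth, at the cassette's top face, 60 mm above the bench.
- clip_a (a joint): Orange clip at the cassette's +x end: 0 = rest, grows as it is pushed outwards (to 0.010 m). The cover's ramped lugs push both clips aside from about 15 mm above home, taking 5 to 13 N from above in all; 2 to 5 mm above home the force drops suddenly as the clips jump back to 0 over the lugs (nose underside z = 49 mm). Then the cover meets a hard stop at home.
- clip_b (a joint): The same clip at the cassette's local -x end.
- slicer_blue: Slicer to be stowed: steel plate 76 (x) x 4 (y) mm, 50 mm tall, under a BLUE grip 60 (x) x 14 (y) mm, z = 50 to 78. About 0.12 kg. Origin: centre of the plate's lower edge; z up. Starts upright in either rack slot, origin 10 mm above the bench, with slight play. Home in the cassette (either way round) its origin is at cassette z = 13, the grip 3 mm clear of the top.
- slicer_blue_grip (a point): A point in the blue grip, 70 mm above the plate's lower edge: a good height to pinch it (across local y) so that fingertips clear the cassette.
- slicer_red: The same slicer with a RED grip, in the other slot of the rack: leave it there. Origin as slicer_blue.
- rack: White draining rack fixed to the bench, 116 (x) x 150 (y) x 40 mm, to the robot's left or right; two slots along its x at y = +-45 mm, 82.5 x 6.5 mm, 30 mm deep, the slicers' x along them. Origin: centre of its underside.
- cover: White hollow cover, open below, upright on the bench. Outside 113 (x) x 57 (y) mm, top face z = 63; inside 105 x 49 x 58 mm; at each end a ramped lug 24 mm wide out to x = 63.5, z = 0 to 10. Black grip rib on top, 60 (x) x 12 (y) mm, z = 63 to 95. About 0.13 kg. Origin: centre of its open rim. Home (x along cassette x, either way round) the rim rests on the step: origin at cassette z = 38.
- cover_grip (a point): A point in the black rib, 83 mm above the cover's rim: a good height to pinch it across local y.
- beaker: Bystander: open glass beaker, 68 mm across, 90 mm tall; origin: centre of its underside
- jar: Bystander: amber jar with a white cap, 64 mm across, 85 mm tall; origin: centre of its underside
- boat_a: Bystander: white weighing boat, 75 x 55 x 18 mm; origin: centre of its underside
- boat_b: Bystander: second white weighing boat, 75 x 55 x 18 mm; origin: centre of its underside
Not all that is in view belongs to the job. Leave any turquoise look-alike of the slicer_blue alone. Leave any purple look-alike of the cassette alone.

How it is judged (in metres and radians):
On the way, in this order (a step that is already met when the one before it is completed fails the run):
1. the blue slicer is fully down in the cassette's slot and released (horizontal distance between slicer_blue and cassette below 0.0075 m and z of slicer_blue in the frame of cassette between 0.01 and 0.0155 m and angle between the x axis of slicer_blue and the x axis of cassette, either way round below 0.08 rad and angle between the z axis of slicer_blue and the z axis of cassette, either way round below 0.1 rad and contact force between the fingers and slicer_blue below 0.1 N), for 0.2 s.
2. the cover is snapped on: fully down, both clips back over its lugs (z of cover in the frame of cassette between 0.035 and 0.0395 m and x of cover in the frame of cassette between -0.004 and 0.004 m and y of cover in the frame of cassette between -0.004 and 0.004 m and angle between the z axis of cover and the z axis of cassette, either way round below 0.04 rad and value of joint each of clip_a, clip_b below 0.0015 m), for 0.2 s.
At the end, for the whole second after the job is handed in: Blue slicer upright in the slot, centred within 7 mm, lower edge within 3 mm of the slot floor; cover home (rim at most 1.5 mm above the step, centred within 4 mm, level), both clips within 1.5 mm of rest, and the gripper still pressing the cover onto the cassette with over 5 N (all of step 2 and horizontal distance between slicer_blue and cassette below 0.0075 m and z of slicer_blue in the frame of cassette between 0.01 and 0.0155 m and angle between the x axis of slicer_blue and the x axis of cassette, either way round below 0.08 rad and angle between the z axis of slicer_blue and the z axis of cassette, either way round below 0.1 rad and contact force between cover and cassette above 5 N and contact force between any of the fingers, the arm and cover above 3 N); the arm keeps its last pose, push and grip.
It fails at once if the red slicer is taken out or moved by more than 20 mm (distance of slicer_red from where it was at the start of the episode above 0.02 m).
It fails at once if another thing on the bench is moved by more than 30 mm (distance of any of beaker, jar, boat_a, boat_b from where it was at the start of the episode above 0.03 m).
It also fails if it takes over 72 s, if anything falls off the work surface, if the arm or the gripper's body presses on something with over 40 N, if the wrist force passes 120 N, or if a joint passes its speed limit or range.

## Working session

There is one attempt and no reset: what is moved stays moved. The work goes in short steps, each a Python script; the robot and the scene stay as the last script left them, time stands still between calls to the robot, and variables do not carry over. Pictures are saved under pics/ and viewed, at most 10 in all, crops included, and the job is handed in when it is done.

```bash
mkdir -p pics; ls; python3 - <<'E'
from plant import bot
import cv2
for n in("top","side"):
    cv2.imwrite(f"pics/{n}0.png",bot.camera(n)[:,:,::-1]); print(n,bot.get_calibration(n))
s=bot.read_state();print(s["t"],s["eef_rot"],s["width"])
E
```

```text
pics
top {'fx': 478.6167384826915, 'fy': 478.6167384826915, 'cx': 316.3730700243646, 'cy': 234.7935330041114, 'view': array([[ 1.05645771e-02, -9.99639189e-01, -2.46957969e-02,
        -3.86977854e+01],
       [ 9.90165241e-01,  7.01253890e-03,  1.39726947e-01,
        -5.17955966e+02],
       [-1.39503352e-01, -2.59290758e-02,  9.89882063e-01,
        -1.22569448e+03],
       [ 0.00000000e+00,  0.00000000e+00,  0.00000000e+00,
         1.00000000e+00]])}
side {'fx': 460.6620455804506, 'fy': 460.6620455804506, 'cx': 313.75923307332073, 'cy': 233.28998646445226, 'view': array([[ 9.45225855e-01, -3.26220676e-01, -1.13204622e-02,
        -5.11289844e+02],
       [ 2.12060472e-01,  5.87341814e-01,  7.81063346e-01,
        -1.39211799e+02],
       [-2.48150032e-01, -7.40681892e-01,  6.24349179e-01,
        -1.05185734e+03],
       [ 0.00000000e+00,  0.00000000e+00,  0.00000000e+00,
         1.00000000e+00]])}
0.1 [ 9.80865384e-01 -1.94685821e-01 -6.87417295e-05  7.24361785e-04] 87.87638828499496
```

View pics/top0.png

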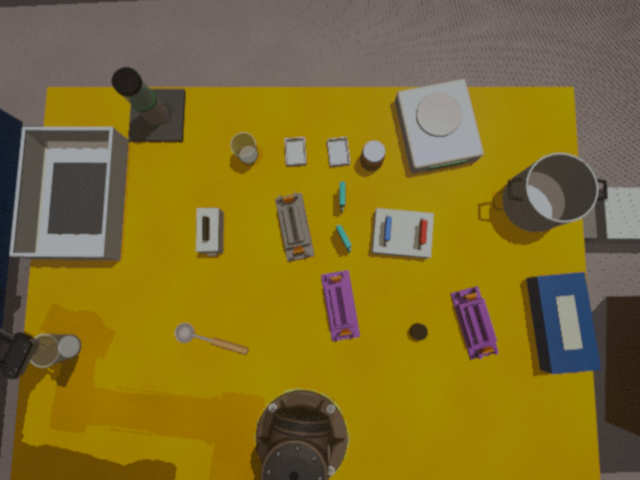

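View pics/side0.png

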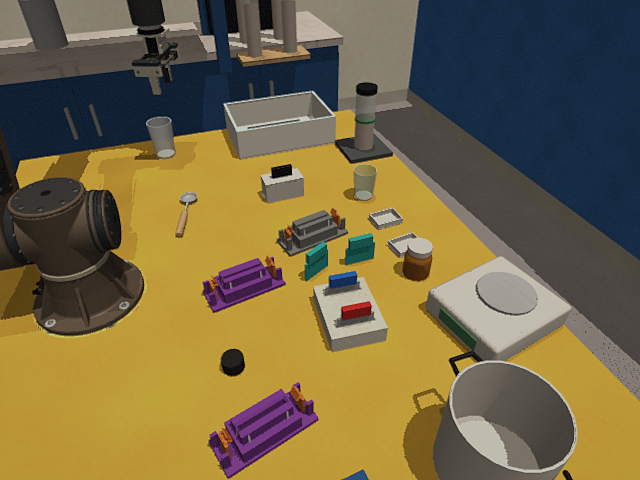

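Candidates in the top view:
- **Blue slicer:** blue grip in the rack at (388,229). The others are red at (423,232) and turquoise look-alikes at (342,195) and (343,238).
- **Cassette:** grey at (294,227). The purple ones at (340,306) and (474,323) are look-alikes.
- **Cover:** white with a black rib at (207,228). The black knob at (418,331) is not it.

I choose the blue at (388,229), the grey cassette and the white cover, and check them in a crop.

```bash
cat > h.py <<'E'
import numpy as np, cv2
from plant import bot
CAL={n:bot.get_calibration(n) for n in("top","side")}
def proj(n,P):
    c=CAL[n];p=c["view"][:3,:3]@np.asarray(P,float)+c["view"][:3,3]
    return np.array([c["cx"]+c["fx"]*p[0]/-p[2],c["cy"]+c["fy"]*-p[1]/-p[2]])
def ray(n,uv):
    c=CAL[n];R=c["view"][:3,:3];t=c["view"][:3,3]
    d=R.T@np.array([(uv[0]-c["cx"])/c["fx"],-(uv[1]-c["cy"])/c["fy"],-1.]);return -R.T@t,d
def onz(n,uv,z):
    o,d=ray(n,uv);return o+d*(z-o[2])/d[2]
def tri(uvt,uvs):
    A=[];b=[]
    for n,uv in(("top",uvt),("side",uvs)):
        o,d=ray(n,uv);d/=np.linalg.norm(d);M=np.eye(3)-np.outer(d,d);A.append(M);b.append(M@o)
    return np.linalg.lstsq(np.vstack(A),np.hstack(b),rcond=None)[0]
def blobs(img,lo,hi,box=None,amin=20):
    """HSV mask blobs: (area, centroid, minAreaRect)"""
    m=cv2.inRange(cv2.cvtColor(img,cv2.COLOR_RGB2HSV),lo,hi)
    if box is not None:
        k=np.zeros_like(m);x0,y0,x1,y1=box;k[y0:y1,x0:x1]=255;m&=k
    n,l,st,ce=cv2.connectedComponentsWithStats(m)
    return [(int(st[i,4]),ce[i],cv2.minAreaRect(np.argwhere(l==i)[:,::-1].astype(np.float32))) for i in range(1,n) if st[i,4]>=amin]
COL=dict(blue=((105,120,40),(125,255,255)),black=((0,0,0),(179,255,45)),orange=((3,150,80),(16,255,255)),dark=((0,0,0),(179,255,60)))
E
python3 - <<'E'
from h import *
T=bot.camera("top");S=bot.camera("side")
B=dict(top=dict(blue=(370,205,405,250),black=(190,200,225,260),orange=(270,185,320,265)),side=dict(blue=(320,262,365,300),black=(262,155,300,190),orange=(275,205,355,255)))
for n,I in(("top",T),("side",S)):
    for k,b in B[n].items():
        for a,c,r in blobs(I,*COL[k],b,8):print(n,k,a,c.round(1),np.round(r[0],1),np.round(r[1],1),round(r[2],1))
a=cv2.resize(T[185:270,190:440],None,fx=3.1,fy=3.1,interpolation=cv2.INTER_CUBIC)
b=cv2.resize(S[155:335,240:400],None,fx=3.2,fy=3.2,interpolation=cv2.INTER_CUBIC)
cv2.imwrite("pics/c1.png",a[:,:,::-1]);cv2.imwrite("pics/c2.png",b[:,:,::-1])
E
```

```text
top blue 94 [387.5 228.4] [387.5 228.5] [ 4.2 21.3] 4.4
top orange 46 [287.9 199.7] [288.  199.5] [ 5. 10.] 90.0
top orange 41 [297.5 248.8] [298.4 249.4] [6.8 9.2] 76.0
side blue 345 [342.8 279.5] [342.8 279.5] [12.6 28. ] 79.4
side black 208 [281.4 170.8] [281.3 170.7] [10.2 20.8] 78.7
side orange 77 [335.4 216.2] [335.9 217.2] [19.9  7.1] 74.1
side orange 63 [288.4 232. ] [288.4 232.3] [10.2  9.5] 80.5
```

View pics/c1.png

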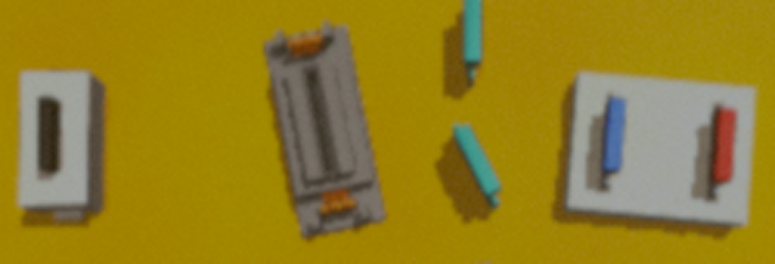

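View pics/c2.png

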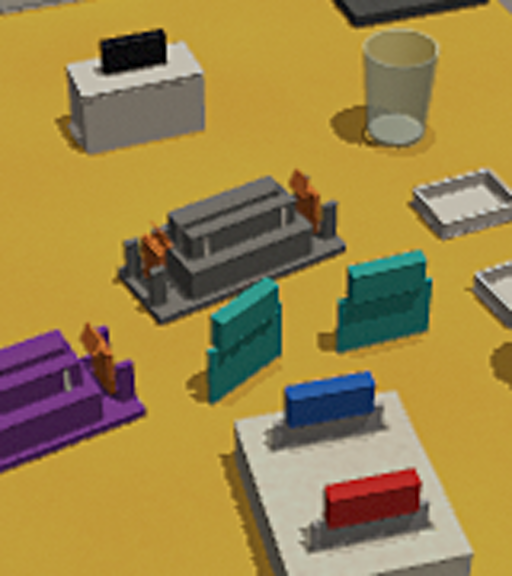

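The crops confirm the choice: blue grip at (388,229), grey cassette at (294,227) and the cover with black rib at (206,228). Now I measure them on known planes.

```bash
cat >> h.py <<'E'
def rect(n,img,box,lo,hi,z,op=0):
    """min-area rect of the biggest blob in box (4x upsampled), corners cast to plane z -> centre xy, yaw of long side, sizes"""
    x0,y0,x1,y1=box
    up=cv2.resize(np.ascontiguousarray(img[y0:y1,x0:x1]),None,fx=4,fy=4,interpolation=cv2.INTER_CUBIC)
    m=cv2.inRange(cv2.cvtColor(up,cv2.COLOR_RGB2HSV),lo,hi)
    if op:m=cv2.morphologyEx(m,cv2.MORPH_OPEN,np.ones((op,op)))
    cs=cv2.findContours(m,cv2.RETR_EXTERNAL,cv2.CHAIN_APPROX_NONE)[0]
    c=max(cs,key=cv2.contourArea).reshape(-1,2).astype(float)
    uv=(c+.5)/4-.5+[x0,y0]
    P=np.array([onz(n,p,z)[:2] for p in uv])
    r=cv2.minAreaRect(P.astype(np.float32));b=cv2.boxPoints(r)
    e=[b[1]-b[0],b[2]-b[1]];e.sort(key=np.linalg.norm);L=e[1]*(1 if e[1][0]>0 else -1)
    return np.array(r[0]),float(np.arctan2(L[1],L[0])),sorted(r[1])
E
python3 - <<'E'
from h import *
T=bot.camera("top");S=bot.camera("side")
def show(k,r):print(k,r[0].round(1),round(r[1],3),np.round(r[2],1))
G=((0,0,40),(179,90,255))
show("cassette foot z10",rect("top",T,(268,185,325,268),*G,8,9))
show("cassette noopen",rect("top",T,(268,185,325,268),(0,0,0),(179,110,255),8))
show("cover top z63",rect("top",T,(190,200,228,262),(0,0,150),(179,80,255),63))
show("rib z95",rect("top",T,(195,210,217,248),(0,0,0),(179,255,100),95))
show("blue z88",rect("top",T,(370,205,405,250),(100,110,40),(130,255,255),88))
show("red z88",rect("top",T,(410,208,435,255),(172,110,40),(179,255,255),88))
show("rack z40",rect("top",T,(365,203,440,264),(0,0,150),(179,80,255),40))
show("slot dark",rect("top",T,(285,205,305,245),(0,0,0),(179,255,85),60))
Hs=cv2.cvtColor(T,cv2.COLOR_RGB2HSV)
for u in range(284,308,1):print(u,Hs[227,u],end=" ")
c=[b[1] for b in blobs(T,*COL["blue"],(370,205,405,250))][0];d=[b[1] for b in blobs(S,*COL["blue"],(320,262,365,300))][0]
p=tri(c,d);print("\nblue tri",p.round(1),proj("top",p)-c,proj("side",p)-d)
ot=sorted([b[1] for b in blobs(T,*COL["orange"],(270,185,320,265))],key=lambda q:q[1]);
for q in ot:print("clip z55",onz("top",q,57).round(1))
print((onz("top",ot[0],57)+onz("top",ot[1],57))/2)
E
```

```text
cassette foot z10 [545.3  27.4] 0.214 [ 72.5 176.5]
cassette noopen [547.2  27.5] 0.21 [ 73.8 181.4]
cover top z63 [527.7 250.7] 0.021 [ 55.8 113.7]
rib z95 [524.2 245.4] 0.025 [17.7 63.5]
blue z88 [ 529.1 -214.5] -0.088 [12.1 57.8]Traceback (most recent call last):
  File "<stdin>", line 10, in <module>
  File "h.py", line 32, in rect
    c=max(cs,key=cv2.contourArea).reshape(-1,2).astype(float)
      ~~~^^^^^^^^^^^^^^^^^^^^^^^^
ValueError: max() iterable argument is empty
```

```bash
cat >> h.py <<'E'
def q(psi):return [float(np.cos(psi/2)),float(np.sin(psi/2)),0.,0.]
def st(msg=""):
    s=bot.read_state();print(msg,"t%.1f"%s["t"],np.round(s["tcp_pos"],1),"F",np.round(s["contact_force"],1),"w%.1f"%s["width"],"ff",np.round(s["finger_force"],1))
    return s
E
python3 - <<'E'
from h import *
T=bot.camera("top");S=bot.camera("side")
r=rect("top",T,(365,203,440,264),(0,0,140),(179,80,255),40);print("rack",r)
c=[b[1] for b in blobs(T,*COL["blue"],(370,205,405,250))][0];d=[b[1] for b in blobs(S,*COL["blue"],(320,262,365,300))][0]
p=tri(c,d);print("blue tri",p.round(1),proj("top",p)-c,proj("side",p)-d)
for psi,P in((-.088,(529,-214)),(.212,(545,27)),(.021,(527,250))):
    for k in(0,np.pi,-np.pi):
        j=bot.solve_ik([*P,180],q(psi+k));print(psi,k,None if j is None else np.round(j,2))
psi=r[1] if abs(r[1])<.4 else -.085
bot.move_ptp([529,-214,170],q(-.085));st()
bot.move_gripper(50,20)
cv2.imwrite("pics/a1.png",bot.camera("side")[150:400,200:520,::-1]);st()
E
```

```text
rack (array([ 526.61413574, -260.88665771]), 1.482476830482483, [117.16159057617188, 150.76193237304688])
blue tri [ 531.5 -217.    71.2] [ 0.06676484 -0.27083383] [-0.32860402  0.06835066]
-0.088 0 [-0.04  0.22 -0.29  0.   -1.06  1.52]
-0.088 3.141592653589793 [-0.04  0.22 -0.29  0.   -1.06 -1.62]
-0.088 -3.141592653589793 [-0.04  0.22 -0.29  0.   -1.06 -1.62]
0.212 0 [ 0.41  0.18 -0.34  0.   -1.05  1.37]
0.212 3.141592653589793 [ 0.41  0.18 -0.34  0.   -1.05 -1.77]
0.212 -3.141592653589793 [ 0.41  0.18 -0.34  0.   -1.05 -1.77]
0.021 0 [ 0.78  0.24 -0.26  0.   -1.07  0.81]
0.021 3.141592653589793 [ 0.78  0.24 -0.26  0.   -1.07 -2.33]
0.021 -3.141592653589793 [ 0.78  0.24 -0.26  0.   -1.07 -2.33]
 t3.5 [ 529.3 -213.5  170. ] F [-0.3  0.3 -0.4] w87.5 ff 0.0
 t4.4 [ 529. -214.  170.] F [ 0.3 -0.2  1. ] w49.9 ff 0.0
```

View pics/a1.png

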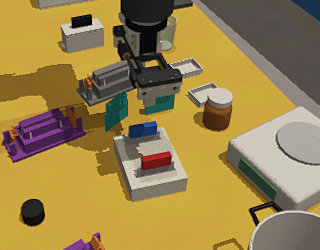

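The gripper is above the rack with open space around blue at crop (143,130); rack and blob estimates agree on about (530,-215.5), yaw -0.088. I grasp and lift.

```bash
python3 - <<'E'
from h import *
bot.line_to([530,-215.5,61],120,q(-.088));st("down")
bot.move_gripper(10,25);st("closed")
bot.line_to([530,-215.5,190],120);st("lift")
c,s=np.cos(.212),np.sin(.212)
bot.move_ptp([545.5,27.5,165],q(.212));bot.pause(.3);st("above")
T=bot.camera("top");S=bot.camera("side")
a=cv2.resize(T[175:275,250:360],None,fx=3.6,fy=3.6,interpolation=cv2.INTER_CUBIC)
b=cv2.resize(S[140:260,250:370],None,fx=3,fy=3,interpolation=cv2.INTER_CUBIC)
cv2.imwrite("pics/a2.png",np.hstack([a,b])[:,:,::-1])
E
```

```text
down t5.4 [ 530.6 -215.6   61.7] F [0.3 1.2 1. ] w49.7 ff 0.0
closed t6.1 [ 530.  -215.5   61.1] F [-0.   0.8  1.4] w13.9 ff 25.0
lift t7.3 [ 529.5 -215.4  189.1] F [-1.6  0.3 -0.6] w13.9 ff 25.0
above t8.6 [545.6  26.6 165.1] F [-0.4 -0.6 -2. ] w13.7 ff 25.0
```

View pics/a2.png

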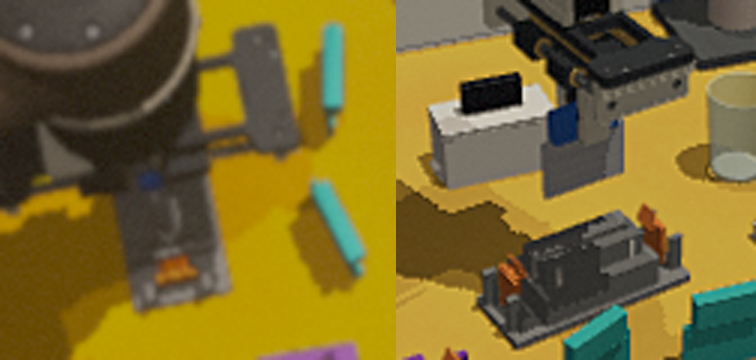

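The slicer is held level with its plate over the cassette (side crop (585,165) above (590,240)). I lower it in small steps with a force guard.

```bash
python3 - <<'E'
from h import *
p=[545.5,27.5]
bot.line_to([*p,116],80);bot.pause(.2);F0=bot.read_state()["contact_force"]
z=116
while z>64:
    z-=3 if z>70 else 1
    bot.line_to([*p,z],30);s=bot.read_state();f=s["contact_force"]-F0
    if np.linalg.norm(f)>2:print(z,s["tcp_pos"].round(1) if hasattr(s["tcp_pos"],"round") else s["tcp_pos"],f.round(1))
    if f[2]>8 or np.hypot(*f[:2])>10:print("stop");break
st("end")
E
```

```text
end t14.7 [545.7  27.6  64.1] F [-0.2  0.4  0.1] w13.5 ff 25.0
```

```bash
python3 - <<'E'
from h import *
p=[545.5,27.5]
bot.move_gripper(45);st("open")
bot.line_to([*p,185],150)
bot.move_ptp([527.5,250.5,185],q(.021));st("cover")
T=bot.camera("top");S=bot.camera("side")
r=rect("top",T,(268,185,325,268),(100,110,40),(130,255,255),91);print("blue",r)
c=max(blobs(T,*COL["blue"],(268,185,325,268)))[1];d=max(blobs(S,*COL["blue"],(270,190,360,260)))[1]
print(tri(c,d))
print("foot",rect("top",T,(268,185,325,268),(0,0,0),(179,110,255),8)[:2])
a=cv2.resize(T[175:275,180:330],None,fx=2.6,fy=2.6,interpolation=cv2.INTER_CUBIC)
b=cv2.resize(S[140:270,240:370],None,fx=2,fy=2,interpolation=cv2.INTER_CUBIC)
cv2.imwrite("pics/a3.png",np.hstack([a,b])[:,:,::-1])
E
```

```text
open t15.4 [545.5  27.5  64. ] F [-1.   0.2 -0.9] w45.0 ff 0.0
cover t17.3 [527.1 250.2 184.2] F [-0.1 -0.8  0.7] w44.8 ff 0.0
blue (array([544.98291016,  27.12563705]), 0.21641001105308533, [13.581360816955566, 59.3010139465332])
[547.59053517  28.0543485   73.01893284]
foot (array([547.02075195,  27.63752365]), 0.21139714121818542)
```

View pics/a3.png

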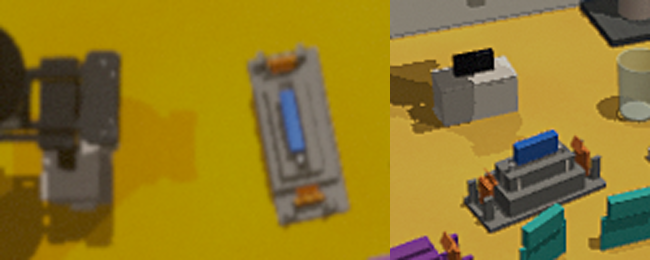

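The slicer stands straight in the cassette slot (blue at crop (291,120), centred), and its measured position agrees. Next I grasp the cover and lower it guarded over the core.

```bash
python3 - <<'E'
from h import *
bot.line_to([527.6,250.5,66],120);st("down")
bot.move_gripper(8,50);st("closed")
bot.line_to([527.6,250.5,195],150);st("lift")
p=[546.2,27.6]
bot.move_ptp([*p,195],q(.212))
bot.line_to([*p,135],80);bot.pause(.3);s=st("above");F0=np.array(s["contact_force"])
z=135
while z>119:
    z-=2
    bot.line_to([*p,z],25);f=np.array(bot.read_state()["contact_force"])-F0
    print(z,f.round(1))
    if f[2]>6 or np.hypot(*f[:2])>8:print("stop");break
st("end");np.save("F0.npy",F0)
S=bot.camera("side");T=bot.camera("top")
cv2.imwrite("pics/a4.png",cv2.resize(S[130:270,230:400],None,fx=3.5,fy=3.5,interpolation=cv2.INTER_CUBIC)[:,:,::-1])
E
```

```text
down t18.5 [528.1 250.8  66.7] F [-0.4  1.1 -0.1] w44.6 ff 0.0
closed t19.1 [527.6 250.5  66. ] F [ 0.1 -0.2  0.9] w11.7 ff 50.0
lift t20.2 [527.  250.1 193.9] F [ 0.2  0.1 -2.1] w11.7 ff 50.0
above t22.2 [546.4  27.6 135.4] F [-1.1 -0.3 -1.7] w11.7 ff 50.0
133 [ 2. -0.  0.]
131 [ 1.3  0.2 -0. ]
129 [-0.2  0.2  0.8]
127 [1.3 0.3 1.1]
125 [ 0.8  0.2 -0.1]
123 [1.8 0.4 0.2]
121 [0.8 0.1 0.6]
119 [-0.1 -0.9 -0. ]
end t24.2 [545.9  27.5 118.9] F [-1.2 -1.1 -1.7] w11.5 ff 50.0
```

View pics/a4.png

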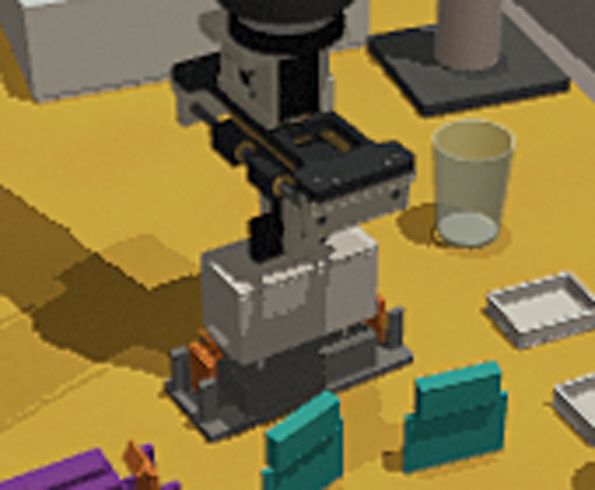

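The cover has gone freely over the core (crop (290,290)), with its lugs just at the orange clips at (205,355) and (380,310). I press on in 1 mm steps, watching for the snap and then the hard stop.

```bash
python3 - <<'E'
from h import *
F0=np.load("F0.npy");p=[546.2,27.6]
z=119.;pk=0
while z>97:
    z-=.5 if z<109 else 1
    bot.line_to([*p,z],20);bot.pause(.1)
    f=np.mean([np.array(bot.read_state()["contact_force"])-F0 for _ in range(3)],0);s=bot.read_state()
    print(z,round(s["tcp_pos"][2],1),f.round(1));pk=max(pk,f[2])
    if z<=106 and f[2]>9 or f[2]>22 or np.hypot(*f[:2])>15:print("stop");break
st("end")
E
```

```text
118.0 118.0 [0.2 0.4 1.8]
117.0 117.0 [-0.6 -0.6  1.6]
116.0 116.0 [-0.3 -0.3  1.9]
115.0 114.9 [-0.5 -1.1  3.1]
114.0 113.9 [-1.6 -0.5  3.2]
113.0 113.0 [-0.1 -0.1  3.1]
112.0 112.1 [0.3 0.8 4.4]
111.0 111.1 [ 0.2 -0.4  6.4]
110.0 110.1 [-0.8 -0.2  6.7]
109.0 108.8 [0.4 0.9 4.3]
108.0 107.5 [ 0.6  0.6 -1. ]
107.5 107.2 [-0.   0.9 -0.9]
107.0 107.0 [ 0.5  0.1 -0.8]
106.5 106.5 [-0.6  0.   1. ]
106.0 105.9 [ 0.4 -0.4 -0.9]
105.5 105.2 [ 1.2  0.4 -4.4]
105.0 105.0 [-0.4  0.7 -1.1]
104.5 104.9 [ 1.7 -0.  -0.1]
104.0 104.1 [0.8 0.5 0.8]
103.5 103.9 [-0.7  0.1  8. ]
103.0 103.9 [-2.9 -0.1 11.7]
stop
end t31.7 [546.3  27.5 103.9] F [-4.  -0.3 10. ] w11.7 ff 50.0
```

```bash
python3 - <<'E'
from h import *
F0=np.load("F0.npy");fs=[]
for _ in range(10):bot.pause(.1);fs.append(np.array(bot.read_state()["contact_force"])-F0)
print(np.mean(fs,0).round(1),np.min(fs,0).round(1));st()
S=bot.camera("side")
cv2.imwrite("pics/a5.png",cv2.resize(S[150:270,250:380],None,fx=4,fy=4,interpolation=cv2.INTER_CUBIC)[:,:,::-1])
E
```

```text
[-2.9  0.3 11.6] [-4.2 -0.4 10.9]
 t32.7 [546.3  27.5 103.9] F [-5.3 -0.4 10. ] w11.6 ff 50.0
```

View pics/a5.png

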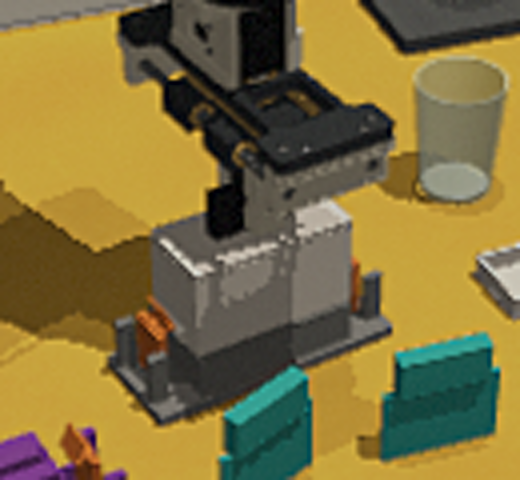

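The cover sits level on the step, with both clips upright at (155,335) and (356,285). The push is steady at about 11 N, so I hand in.

```bash
python3 -c "
from plant import bot
print(bot.close_job())"
```

```text
the job is handed in; nothing more can be done
None
```

The job is handed in: the blue slicer is in the grey cassette, the cover is snapped fully home, and the gripper is still pressing it straight down with about 11 N; the judge's verdict was not shown.

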